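# Index the drilling table to the bush and clamp it again

### The arm

A 6-joint arm with a two-finger parallel gripper is mounted at the origin on a cart in front of the work surface, level with it; the furniture and walls round the work are solid. World frame = base frame: x ahead of the robot, y to its left, z up, the work surface at z = 0. Lengths are in m, angles in rad, forces in N, time in s.
With the tool pointing down it reaches from about 0.325 to 0.85 m from the base axis. Payload 4.4 kg.
Tool frame: the origin (TCP) lies midway between the tips of the shut fingers; the grasp point (between the pads) lies 19 mm behind it (hold_point_z is the distance from the TCP to the grasp point, in m); z points along the fingers, y is the line along which they close (so a half turn about z gives the same grasp; the last joint's range is limited). The gripper opens to 94 mm and grips with 3 to 60 N. Pads are 16 mm wide; open, the fingers measure 119 mm over their backs; the gripper's body (75 mm by 177 mm) begins 78 mm behind the grasp point.
Start: joints at [0.958, 0.207, 1.542, -0, 1.393, -0.15], TCP at [0.257, 0.515, 0.205] pointing down, gripper open.
Joint ranges: [-2.73, 2.73], [-0.86, 2.22], [0.23, 2.46], [-1.11, 4.25], [0.08, 2.63], [-2.82, 2.82]. Speed limits (rad/s): [2.79, 2.79, 3.14, 3.14, 3.14, 3.14].

### API

Orientations are given as a rotation vector (axis times angle).
In Python, from rig import * gives the robot as it stands. The module is installed in compiled form; this text tells all that it offers.
- The arm moves only by the tool jog_arm, never from a script. Its argument "commands" is a list of rows, each a list of 2 entries, a list of its own where there are three numbers: the shift along the tool's x, y, z in cm, then the turn about the tool's z in degrees. In form: [[[dx, dy, dz], roll], ...]. A call has 1 to 5 rows; each row shifts and turns the commanded pose from where the row before left it, along the tool's axes as they then stand; what a row does not reach is not made up. A row lasts 1/12 s, in which the tool goes at most 41.7 mm and 7.16 degrees, less where a joint would pass 70% of its speed; a pose out of reach is approached as far as the arm can. A call is refused whole if a number of a shift passes 4.17 or a number of a turn 7.16, either way. A call with a gripper value outside its range is refused whole. "fingers" is the closure, from 0 (fully open) to 1 (shut), set as the call begins (left out, the last holds). The fingers move at their own pace and stop on an object; "squeeze" is the grip in N (left out, the last holds). Time passes only in rows, so rows that do not move let the fingers close. It gives the time, the measured TCP pose, the force, the opening and the grip force at its end, in the units of the state.
- sense(): the state, without advancing time (a new reading comes with each control period).
- capture(name): name is "scene" or "top"; returns a dict with "frame" (384x512x3 uint8, red, green, blue), "camera_matrix" (3x3 intrinsics, pixels), "R" (3x3) and "t" (3): a world point X has camera coordinates R X + t. Camera axes: x right, y down, z forward; pixel columns grow to the right and rows downward; lengths in m; the calibration is good to about 2 mm. A picture is of the moment at which its call begins. There is no depth.
- close_job(): hands the job in; it is judged then, once.
The state is a dict: "t": time; "joint_positions": joint angles; "joint_vel": joint speeds; "tau": joint torques, N m; "tcp_pos": TCP position; "tcp_rot": TCP orientation; "force": force on the tool from outside, world axes, zero at the start; "torque": the same for the moment, N m; "width": opening from 0.0 (shut) to 1.0 (fully open); "finger_force": force on a finger pad.
Only numpy, scipy, OpenCV 4.12 (cv2) and the standard library are available. Lean on these libraries where they do the work, as an engineer would, in place of code of your own. Each camera call takes 0.05 s, during which the arm holds its last target. There are 200 camera calls.

### The job

The bar on the rotary table is to be drilled next: slacken the table's clamp lever fully, and move whichever container (spray can or glue bottle) stands in the bar's way well clear of the fixture, upright on the worktop, leaving the other one alone. Then pull the sprung index pin, swing the table round until the cross mark on the bar lies under the drill bush (not the pointed gauge), let the pin drop fully home in the hole there, and finally swing the clamp lever back until it is tight, all without knocking anything over.

Things in the scene. Friction and masses are not known exactly. Their poses are not given: they have to be found in the camera images.
- base: Grey round base of the rotary fixture, fixed to the worktop, 196 mm across; origin on the table's vertical axis at worktop height, z up. At the start the index arm points along its -x (roughly to the robot), the bar along +x. The table on it is 120 mm across, top at 46 mm; clamp bolts reach 74 mm. World x 0.42 to 0.66, y -0.19 to 0.40 is free worktop but for these things; a cabinet hangs 0.5 m above x > 0.6, y > 0.3.
- table (a joint): Turn of the table about the base's z, rad, counter-clockwise from above positive, 0 at the start. Turns easily (about 1 N at the knob) when the pin is out and the clamp slack. The pin's 12 holes are every 30 degrees on a 76 mm circle; the mark is under the bush two holes on: +1.047 if the bush is on the base's +y side, -1.047 if on -y. Stops at -1.35, +1.35.
- index_pin (a joint): Lift of the sprung index pin, m: 0 = fully home, at most 0.016. The 8 mm round-nosed pin goes 8 mm into the hole: lift by over 9 mm before turning. The spring pushes down with 6 N at 0, 8.5 N at the top. Let go between holes it rides on the plate at about 0.008; within 3 mm of a hole it centres itself and snaps home.
- knob_mid (a point): Middle of the black round pull knob of the index pin: 28 mm across, gripped 11 mm above to 11 mm below this point; on the index arm 76 mm from the table's axis, 70 mm above the worktop when home. It spins freely, so the hand need not turn as it carries the arm round. Below it a 20 mm boss up to 54 mm, then the 29 mm wide arm up to 42 mm. Pull straight up, follow the circle, let down.
- clamp_lever (a joint): Clamp lever, rad: 0 = tight (its nut presses a finger on the table's rim; may rest up to 0.03), 1.05 = slack, at its other stop; counter-clockwise from above slackens. Stays where left; about 5 N at the grip moves it. Pivot at (0, 0.108) m in the base's frame; the grip is 80 mm from the pivot, 70 degrees from the base's +x when tight, 130 degrees when slack.
- grip_mid (a point): Middle of the upright black grip at the end of the clamp lever: 20 mm across, 33 mm high, this point 77 mm above the worktop. It revolves freely on its own axis. The lever's arm below it reaches up to 61 mm; its hub, 25 mm across, up to 60 mm. Pinch it from above and carry it round the pivot.
- work_mark (a point): Scribed cross with a dark punch mark on top of the aluminium bar (28 mm wide, 12 thick, top at 58 mm) near its free end, 100 mm from the table's axis, opposite to the index arm. As the table turns the bar's end sweeps a circle of 126 mm radius at heights of 46 to 58 mm.
- bush (a point): Centre of the lower mouth of the drill bush, 65 mm up: a thick steel ring, 27 mm across, bore 12, ending the arm of one of two fixed posts (95 mm tall; column 21 mm thick, 65 mm further along the base's +x; arm 16 mm wide). Bush and gauge stand 60 degrees either side of the base's +x, 100 mm from the table's axis; which is on which side varies.
- gauge (a point): Tip of the pointed height gauge, 65 mm up: a thin upright rod (7 mm, top at 110 mm) on the other post, otherwise of the same size as the bush's post. The bar must not go there.
- spray_can: Upright grey aerosol can, white cap: 48 mm across up to 110 mm, cap 23 mm across up to 136 mm, 0.2 to 0.4 kg; origin at the centre of its underside. Can and bottle stand one on each side of the bar (either way), 130 mm from the table's axis, a few mm from bar and post: grasp above 58 mm with fingers closing along the base's x axis.
- glue_bottle: Upright white glue bottle with a red nozzle, by the fixture (not the like one by the back wall): 42 mm across up to 88 mm, nozzle 25 mm across up to 126 mm, 0.1 to 0.2 kg; origin at the centre of its underside.
Mind the look-alikes: they are no part of the job. Leave any orange look-alike of the glue_bottle alone.

How it is judged:
On the way, in this order (a step that is already met when the one before it is completed fails the run):
1. the clamp lever is slack and the container on the bush's side stands upright on the worktop clear of the bar's swing (value of joint clamp_lever above 0.7 rad and ((y of bush in the frame of base above 0 m and y of glue_bottle in the frame of base below 0 m and distance of glue_bottle from where it was at the start of the episode below 0.02 m and horizontal distance between spray_can and base above 0.17 m and height (world z) of spray_can between -0.006 and 0.006 m and linear speed of spray_can below 0.02 m/s) or (y of bush in the frame of base above 0 m and y of spray_can in the frame of base below 0 m and distance of spray_can from where it was at the start of the episode below 0.02 m and horizontal distance between glue_bottle and base above 0.17 m and height (world z) of glue_bottle between -0.006 and 0.006 m and linear speed of glue_bottle below 0.02 m/s) or (y of bush in the frame of base below 0 m and y of glue_bottle in the frame of base above 0 m and distance of glue_bottle from where it was at the start of the episode below 0.02 m and horizontal distance between spray_can and base above 0.17 m and height (world z) of spray_can between -0.006 and 0.006 m and linear speed of spray_can below 0.02 m/s) or (y of bush in the frame of base below 0 m and y of spray_can in the frame of base above 0 m and distance of spray_can from where it was at the start of the episode below 0.02 m and horizontal distance between glue_bottle and base above 0.17 m and height (world z) of glue_bottle between -0.006 and 0.006 m and linear speed of glue_bottle below 0.02 m/s)) and angle between each of spray_can, glue_bottle's own z axis and vertical below 0.1 rad), for 0.2 s.
2. the index pin has been pulled and the table has left its hole, clamp slack (value of joint index_pin above 0.006 m and value of joint clamp_lever above 0.7 rad and (value of joint table above 0.15 rad or value of joint table below -0.15 rad)), for 0.1 s.
3. the bar's mark is under the bush and the pin home in its hole, before the lever is tightened (horizontal distance between work_mark and bush below 0.006 m and value of joint index_pin below 0.002 m and value of joint clamp_lever above 0.7 rad), for 0.2 s.
At the end, for the whole second after the job is handed in: Mark within 6 mm (from above) of the bush's centre, index pin home (within 2 mm), clamp lever tight (below 0.1 rad), the container from the bush's side upright on the worktop over 0.17 m from the table's axis, the other within 20 mm of its start (horizontal distance between work_mark and bush below 0.006 m and value of joint index_pin below 0.002 m and value of joint clamp_lever below 0.1 rad and ((y of bush in the frame of base above 0 m and y of glue_bottle in the frame of base below 0 m and distance of glue_bottle from where it was at the start of the episode below 0.02 m and horizontal distance between spray_can and base above 0.17 m and height (world z) of spray_can between -0.006 and 0.006 m and linear speed of spray_can below 0.02 m/s) or (y of bush in the frame of base above 0 m and y of spray_can in the frame of base below 0 m and distance of spray_can from where it was at the start of the episode below 0.02 m and horizontal distance between glue_bottle and base above 0.17 m and height (world z) of glue_bottle between -0.006 and 0.006 m and linear speed of glue_bottle below 0.02 m/s) or (y of bush in the frame of base below 0 m and y of glue_bottle in the frame of base above 0 m and distance of glue_bottle from where it was at the start of the episode below 0.02 m and horizontal distance between spray_can and base above 0.17 m and height (world z) of spray_can between -0.006 and 0.006 m and linear speed of spray_can below 0.02 m/s) or (y of bush in the frame of base below 0 m and y of spray_can in the frame of base above 0 m and distance of spray_can from where it was at the start of the episode below 0.02 m and horizontal distance between glue_bottle and base above 0.17 m and height (world z) of glue_bottle between -0.006 and 0.006 m and linear speed of glue_bottle below 0.02 m/s)) and angle between each of spray_can, glue_bottle's own z axis and vertical below 0.1 rad); the robot touches nothing.
It fails at once if a container is knocked over or tipped far (angle between any of spray_can, glue_bottle's own z axis and vertical above 0.5 rad).
It also fails if it takes over 72 s, if anything falls off the work surface, if the arm or the gripper's body presses on something with over 40 N, if the wrist force passes 120 N, or if a joint passes its speed limit or range.

## Working session

There is one attempt and no reset: what is moved stays moved. The work goes in short steps, Python scripts to look and compute and a tool call to move; the robot and the scene stay as the last step left them, time stands still between calls to the robot, and variables do not carry over. Pictures are saved under pics/ and viewed, at most 10 in all, crops included, and the job is handed in when it is done.

Besides the shell and the picture viewer there is one more tool, called after ">>>" in YAML: its name, and indented under it one key for each argument. jog_arm: Moves the arm, as the interface text tells. Its arguments: {"type":"object","properties":{"commands":{"type":"array"},"fingers":{"type":"number"},"squeeze":{"type":"number"}},"required":["commands"]}

```bash
mkdir -p pics; python3 - <<'E'
from rig import *
import cv2,pickle
s=sense();print({k:s[k] for k in('t','tcp_pos','tcp_rot','width','force')})
for n in('scene','top'):
    c=capture(n);pickle.dump(c,open(n+'.pkl','wb'));cv2.imwrite(f'pics/{n}0.png',cv2.resize(c['frame'][:,:,::-1],(800,600),interpolation=cv2.INTER_CUBIC))
    print(c['camera_matrix'],c['R'],c['t'])
E
```

```text
{'t': 0.0, 'tcp_pos': array([0.25624326, 0.51384658, 0.20430383]), 'tcp_rot': array([-0.72023115, -3.05708628,  0.00335004]), 'width': 0.9963931408726381, 'force': array([0.0452102 , 0.46122089, 0.11961474])}
[[406.44262844   0.         257.15652046]
 [  0.         406.44262844 185.10966405]
 [  0.           0.           1.        ]] [[ 0.74853353 -0.66303228  0.00926064]
 [-0.37232689 -0.43181464 -0.82152833]
 [ 0.54869868  0.61149352 -0.57009248]] [-0.37698505  0.31891445  0.51880503]
[[422.52066958   0.         253.49502144]
 [  0.         422.52066958 201.1205412 ]
 [  0.           0.           1.        ]] [[-0.02365474 -0.99965757 -0.01118869]
 [-0.99236547  0.02483431 -0.12080578]
 [ 0.12104228  0.00824564 -0.9926131 ]] [0.09903186 0.61115387 0.87960155]
```

View pics/scene0.png

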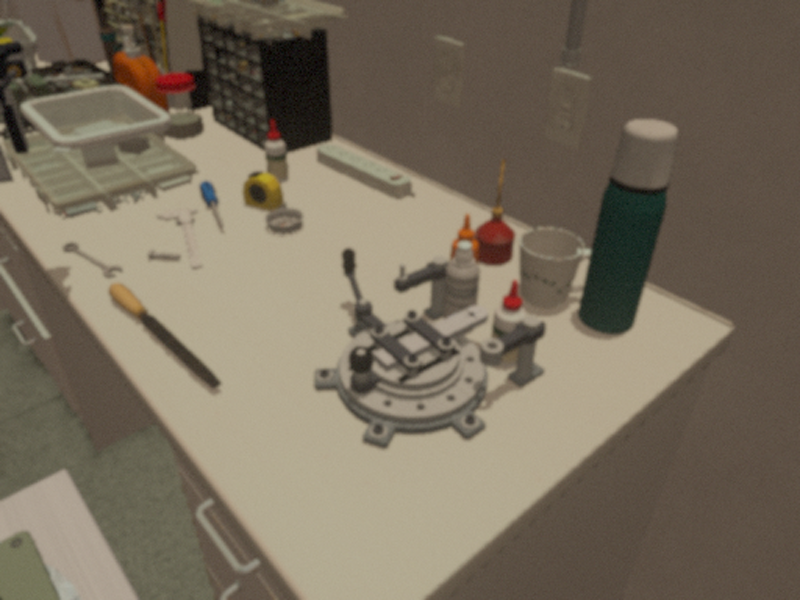

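View pics/top0.png

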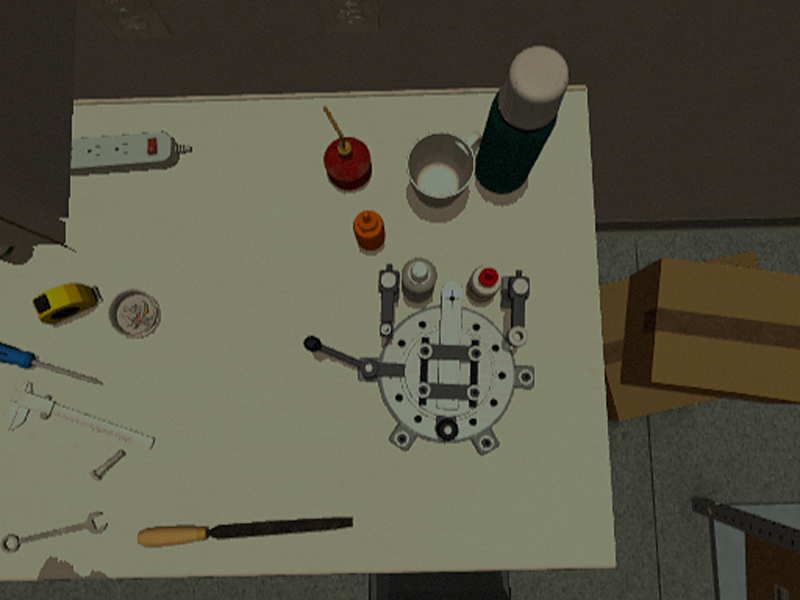

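Both pictures show the thick ring (bush) on the base's −y side, at top (517,337), next to the red-nozzled glue bottle at (485,280). The gauge is at (386,329), next to the grey can at (419,278). The lever grip is at (312,343), the knob at (447,430) and the mark at (452,297). So the bottle moves and the table goes to −1.047. I'll enlarge to confirm.

```bash
python3 - <<'E'
import cv2,pickle
f=pickle.load(open('top.pkl','rb'))['frame'][150:300,190:350,::-1]
cv2.imwrite('pics/crop1.png',cv2.resize(f,None,fx=4,fy=4,interpolation=cv2.INTER_CUBIC))
E
```

```text
(no output)
```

View pics/crop1.png

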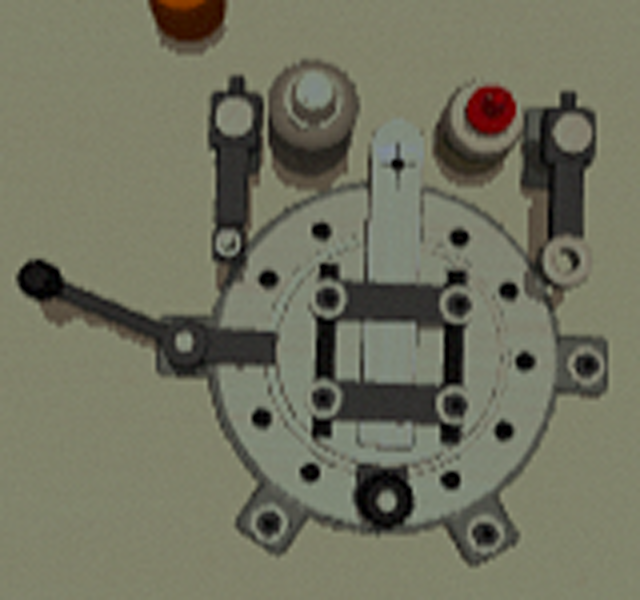

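The crop shows: mark (398,164), knob (384,500), grip (40,279), post tops (235,116) and (573,133), bush ring (567,260), gauge rod (228,243), bottle nozzle (495,107) and can cap (315,90). Next I fit the base pose.

```bash
cat > h.py <<'E'
import numpy as np,pickle
from scipy.optimize import least_squares
def ray(c,u,v,z):
    K,R,t=c['camera_matrix'],c['R'],c['t'];d=R.T@np.linalg.solve(K,[u,v,1]);o=-R.T@t
    return (o+d*(z-o[2])/d[2])[:2]
def crop(c,p,z): return ray(c,190+p[0]/4-.375,150+p[1]/4-.375,z)
def W(P,b):
    a=P[2];return np.array(P[:2])+np.array([[np.cos(a),-np.sin(a)],[np.sin(a),np.cos(a)]])@b
E
python3 - <<'E'
from h import *
c=pickle.load(open('top.pkl','rb'))
q=np.radians
bx,by=.1*np.cos(q(60)),.1*np.sin(q(60))
obs=[((398,164),.058,(.1,0)),((384,500),.081,(-.076,0)),((235,116),.095,(bx+.065,by)),((573,133),.095,(bx+.065,-by)),((567,260),.085,(bx,-by)),((228,243),.11,(bx,by)),((40,279),.094,(.08*np.cos(q(70)),.108+.08*np.sin(q(70)))),((185,342),.06,(0,.108))]
o=[(crop(c,p,z),b) for p,z,b in obs]
f=lambda P:np.concatenate([W(P,b)-w for w,b in o])
r=least_squares(f,[.5,.1,0],loss='soft_l1',f_scale=.003);P=r.x;print(P,np.degrees(P[2]));print(np.round(f(P).reshape(-1,2)*1e3,1))
np.save('P.npy',P)
R=np.array([[np.cos(P[2]),-np.sin(P[2])],[np.sin(P[2]),np.cos(P[2])]])
for n,p,z in(('bottle',(495,107),.126),('can',(315,90),.136)):
    w=crop(c,p,z);print(n,w,'base',R.T@(w-P[:2]))
for n,b in(('grip',obs[6][2]),('gripslack',(.08*np.cos(q(130)),.108+.08*np.sin(q(130)))),('knob',(-.076,0)),('knob2',(-.076*np.cos(q(60)),.076*np.sin(q(60)))),('pivot',(0,.108))):print(n,W(P,b))
E
```

```text
[ 0.53168224  0.01506035 -0.07279689] -4.170954361325512
[[-0.1  0.1]
 [-0.8 -1.7]
 [-0.4  0. ]
 [ 0.3 -0.5]
 [-0.5 -0.1]
 [ 1.5  0.1]
 [ 0.3  2. ]
 [-0.2  0.2]]
bottle [ 0.64876955 -0.03575692] base [ 0.12047328 -0.04216661]
can [0.65765109 0.05293006] base [0.12288085 0.04693146]
grip [0.57229421 0.19576053]
gripslack [0.49270786 0.18763568]
knob [0.45588353 0.02058803]
knob2 [0.49856999 0.0834678 ]
pivot [0.53953736 0.12277431]
```

```bash
cat >> h.py <<'E'
import json
from scipy.spatial.transform import Rotation as Ro
def plan(wps,start=None):
    """wps: (x,y,z,yaw deg of tool y,nrows); prints rows in tool axes, five to a call"""
    from rig import sense
    s=sense();p=np.array(s['tcp_pos']);M=Ro.from_rotvec(s['tcp_rot']).as_matrix()
    yaw=np.degrees(np.arctan2(M[1,1],M[0,1]));print('now',np.round(p,4),round(yaw,2),'w',round(s['width'],3),'F',np.round(s['force'],1),'tilt',np.round(M[2,:2],4),'q6',round(s['joint_positions'][5],2),'t',s['t'])
    rows=[]
    if start is not None: p=np.array(start[:3],float);yaw=start[3]
    for x,y,z,a,n in wps:
        d=(np.array([x,y,z])-p)/n;dr=-(a-yaw)/n
        for _ in range(n):
            c,q=np.cos(np.radians(yaw)),np.sin(np.radians(yaw))
            rows.append([[round(100*(-q*d[0]+c*d[1]),2),round(100*(c*d[0]+q*d[1]),2),round(-100*d[2],2)],round(dr,2)]);yaw-=dr
        p=np.array([x,y,z]);yaw=a
    for i in range(0,len(rows),5):print(json.dumps(rows[i:i+5]))
E
python3 -c "
from h import *
plan([(.572,.1945,.15,-4.17,15),(.572,.1945,.067,-4.17,5)])"
```

```text
now [0.2563 0.5139 0.2044] 63.48 w 1.002 F [0.5 0.1 0. ] tilt [ 0.0003 -0.002 ] q6 -0.15 t 0.1
[[[-2.83, -0.97, 0.36], 4.51], [[-2.9, -0.74, 0.36], 4.51], [[-2.95, -0.51, 0.36], 4.51], [[-2.98, -0.28, 0.36], 4.51], [[-2.99, -0.04, 0.36], 4.51]]
[[[-2.99, 0.19, 0.36], 4.51], [[-2.96, 0.43, 0.36], 4.51], [[-2.92, 0.66, 0.36], 4.51], [[-2.86, 0.89, 0.36], 4.51], [[-2.78, 1.11, 0.36], 4.51]]
[[[-2.68, 1.33, 0.36], 4.51], [[-2.57, 1.53, 0.36], 4.51], [[-2.44, 1.73, 0.36], 4.51], [[-2.3, 1.92, 0.36], 4.51], [[-2.14, 2.09, 0.36], 4.51]]
[[[0.0, 0.0, 1.66], -0.0], [[0.0, 0.0, 1.66], -0.0], [[0.0, 0.0, 1.66], -0.0], [[0.0, 0.0, 1.66], -0.0], [[0.0, 0.0, 1.66], -0.0]]
```

>>> jog_arm:
  commands:
    - [[-2.83, -0.97, 0.36], 4.5]
    - [[-2.9, -0.74, 0.36], 4.5]
    - [[-2.95, -0.5, 0.36], 4.5]
    - [[-2.98, -0.28, 0.36], 4.5]
    - [[-3.0, 0, 0.36], 4.5]
  fingers: 0.45

```text
t: 0.52
tcp_pos: [0.3626, 0.4071, 0.1867]
tcp_rot: [-1.308, -2.856, 0.002]
force: [-0.1, -0.2, 0.3]
width: 0.681
finger_force: 0.0
```

>>> jog_arm:
  commands:
    - [[-3.0, 0.2, 0.36], 4.5]
    - [[-2.96, 0.43, 0.36], 4.5]
    - [[-2.92, 0.66, 0.36], 4.5]
    - [[-2.86, 0.9, 0.36], 4.5]
    - [[-2.78, 1.1, 0.36], 4.5]

```text
t: 0.93
tcp_pos: [0.4682, 0.3006, 0.1687]
tcp_rot: [-1.841, -2.545, 0.001]
force: [0.5, 0.3, -0.1]
width: 0.551
finger_force: 0.0
```

>>> jog_arm:
  commands:
    - [[-2.7, 1.3, 0.36], 4.5]
    - [[-2.57, 1.5, 0.36], 4.5]
    - [[-2.44, 1.7, 0.36], 4.5]
    - [[-2.3, 1.9, 0.36], 4.5]
    - [[-2.1, 2.1, 0.36], 4.5]

```text
t: 1.35
tcp_pos: [0.5727, 0.1945, 0.1506]
tcp_rot: [-2.302, -2.137, 0.002]
force: [0.2, 0.0, -0.1]
width: 0.548
finger_force: 0.0
```

```bash
python3 -c "
from h import *
plan([(.572,.1945,.067,-4.17,5)])"
```

```text
now [0.5727 0.1945 0.1506] -4.25 w 0.548 F [ 0.2  0.  -0.1] tilt [-0.0003 -0.0013] q6 0.26 t 1.35
[[[-0.0, -0.01, 1.67], -0.02], [[-0.0, -0.01, 1.67], -0.02], [[-0.0, -0.01, 1.67], -0.02], [[-0.0, -0.01, 1.67], -0.02], [[-0.0, -0.01, 1.67], -0.02]]
```

>>> jog_arm:
  commands:
    - [[0, 0, 1.67], 0]
    - [[0, 0, 1.67], 0]
    - [[0, 0, 1.67], 0]
    - [[0, 0, 1.67], 0]
    - [[0, 0, 1.67], 0]

```text
t: 1.77
tcp_pos: [0.5718, 0.1955, 0.0665]
tcp_rot: [-2.298, -2.141, 0.002]
force: [0.3, 0.1, 0.6]
width: 0.553
finger_force: 0.0
```

>>> jog_arm:
  commands:
    - [[0, 0, 0], 0]
    - [[0, 0, 0], 0]
    - [[0, 0, 0], 0]
    - [[0, 0, 0], 0]
    - [[0, 0, 0], 0]
  fingers: 1
  squeeze: 25

```text
t: 2.18
tcp_pos: [0.5734, 0.1961, 0.0695]
tcp_rot: [2.297, 2.141, 0.004]
force: [0.8, 0.0, 1.0]
width: 0.232
finger_force: 0.9
```

```bash
python3 -c "
from h import *
from rig import sense
import cv2
from rig import capture
c=capture('top');cv2.imwrite('pics/c2.png',cv2.resize(c['frame'][120:310,150:380,::-1],None,fx=3,fy=3))
s=sense();p=s['tcp_pos'];P=np.array([.5395,.1228])
v=p[:2]-P;r=np.hypot(*v);a0=np.arctan2(v[1],v[0]);print(r,np.degrees(a0))
A=np.radians(np.linspace(np.degrees(a0),126.5,9))[1:]
R=np.linspace(r,.080,9)[1:]
plan([(P[0]+k*np.cos(a),P[1]+k*np.sin(a),p[2],-4.25,1) for a,k in zip(A,R)])"
```

```text
0.08105904867826166 64.80162236997553
now [0.574  0.1961 0.0695] -4.01 w 0.21 F [ 1.4  0.4 -1. ] tilt [0.0009 0.0041] q6 0.26 t 2.2333
[[[0.31, -1.04, -0.0], 0.24], [[0.16, -1.08, -0.0], -0.0], [[0.02, -1.09, -0.0], -0.0], [[-0.13, -1.08, -0.0], -0.0], [[-0.27, -1.05, -0.0], -0.0]]
[[[-0.41, -1.0, -0.0], -0.0], [[-0.54, -0.94, -0.0], -0.0], [[-0.66, -0.85, -0.0], -0.0]]
```

View pics/c2.png

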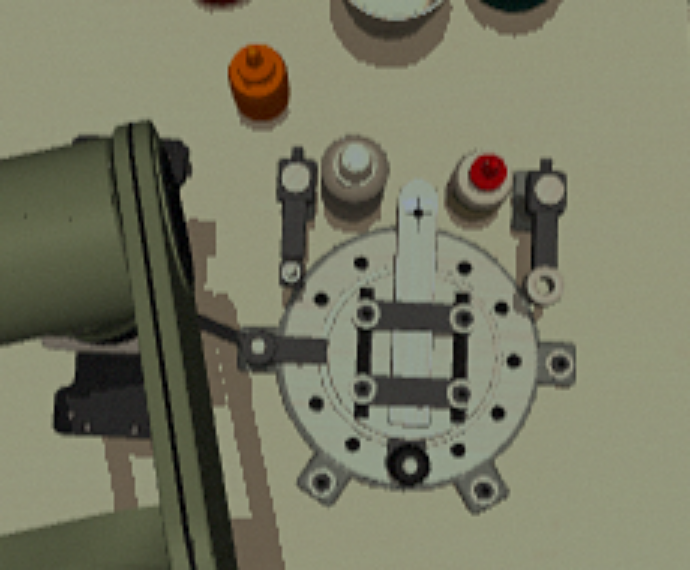

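The arm hides the grip, but the opening of about 20 mm shows it is held; everything else is unmoved. I'll swing the lever.

>>> jog_arm:
  commands:
    - [[0.3, -1.04, 0], 0]
    - [[0.16, -1.08, 0], 0]
    - [[0, -1.1, 0], 0]
    - [[-0.13, -1.08, 0], 0]
    - [[-0.27, -1.05, 0], 0]

```text
t: 2.65
tcp_pos: [0.5215, 0.2006, 0.0695]
tcp_rot: [2.294, 2.14, 0.009]
force: [5.5, -1.6, -1.7]
width: 0.205
finger_force: 25.0
```

>>> jog_arm:
  commands:
    - [[-0.41, -1.0, 0], 0]
    - [[-0.54, -0.94, 0], 0]
    - [[-0.66, -0.85, 0], 0]
    - [[0, 0, 0], 0]
    - [[0, 0, 0], 0]

```text
t: 3.07
tcp_pos: [0.4944, 0.1877, 0.0696]
tcp_rot: [2.296, 2.138, 0.017]
force: [9.7, 4.8, -6.6]
width: 0.207
finger_force: 25.0
```

```bash
python3 -c "
from h import *
from rig import sense
s=sense();p=s['tcp_pos'];v=p[:2]-[.5395,.1228];print(np.hypot(*v),np.degrees(np.arctan2(v[1],v[0])))
plan([])"
```

```text
0.07901953728392823 124.8463260779593
now [0.4944 0.1877 0.0696] -4.07 w 0.207 F [ 9.7  4.8 -6.6] tilt [0.0048 0.0108] q6 0.27 t 3.0667
```

>>> jog_arm:
  commands:
    - [[0, 0.1, 0], 0]
    - [[0, 0, 0], 0]
    - [[0, 0, -3.5], 0]
    - [[0, 0, -3.5], 0]
    - [[0, 0, -3.5], 0]
  fingers: 0.4

```text
t: 3.48
tcp_pos: [0.4896, 0.1857, 0.1736]
tcp_rot: [-2.297, -2.141, 0.004]
force: [-0.0, -0.2, 0.2]
width: 0.526
finger_force: 0.0
```

```bash
python3 -c "
from h import *
plan([(.649,-.0355,.175,-4.17,8)])"
```

```text
now [0.4896 0.1857 0.1736] -4.02 w 0.526 F [-0.  -0.2  0.2] tilt [-0.0009 -0.003 ] q6 0.27 t 3.4833
[[[-2.62, 2.18, -0.02], 0.02], [[-2.62, 2.18, -0.02], 0.02], [[-2.62, 2.18, -0.02], 0.02], [[-2.62, 2.18, -0.02], 0.02], [[-2.62, 2.19, -0.02], 0.02]]
[[[-2.62, 2.19, -0.02], 0.02], [[-2.61, 2.19, -0.02], 0.02], [[-2.61, 2.19, -0.02], 0.02]]
```

>>> jog_arm:
  commands:
    - [[-2.62, 2.18, 0], 0]
    - [[-2.62, 2.18, 0], 0]
    - [[-2.62, 2.18, 0], 0]
    - [[-2.62, 2.18, 0], 0]
    - [[-2.62, 2.18, 0], 0]
  fingers: 0.05

```text
t: 3.9
tcp_pos: [0.5907, 0.0466, 0.1733]
tcp_rot: [-2.297, -2.142, 0.001]
force: [1.1, -1.5, 0.3]
width: 0.883
finger_force: 0.0
```

>>> jog_arm:
  commands:
    - [[-2.62, 2.18, 0], 0]
    - [[-2.62, 2.18, 0], 0]
    - [[-2.62, 2.18, 0], 0]
    - [[0, 0, 0], 0]
    - [[0, 0, 0], 0]

```text
t: 4.32
tcp_pos: [0.6502, -0.0368, 0.1725]
tcp_rot: [-2.3, -2.138, 0.001]
force: [-0.0, -0.7, 0.1]
width: 0.95
finger_force: 0.0
```

```bash
python3 -c "
from h import *
from rig import capture
import cv2
plan([(.649,-.0355,.062,-4.17,5)])
c=capture('scene');cv2.imwrite('pics/s3.png',cv2.resize(c['frame'][110:300,180:400,::-1],None,fx=3,fy=3))"
```

```text
now [ 0.6502 -0.0368  0.1725] -4.17 w 0.95 F [-0.  -0.7  0.1] tilt [ 0.0004 -0.0014] q6 -0.12 t 4.3167
[[[0.02, -0.03, 2.21], -0.0], [[0.02, -0.03, 2.21], -0.0], [[0.02, -0.03, 2.21], -0.0], [[0.02, -0.03, 2.21], -0.0], [[0.02, -0.03, 2.21], -0.0]]
```

View pics/s3.png

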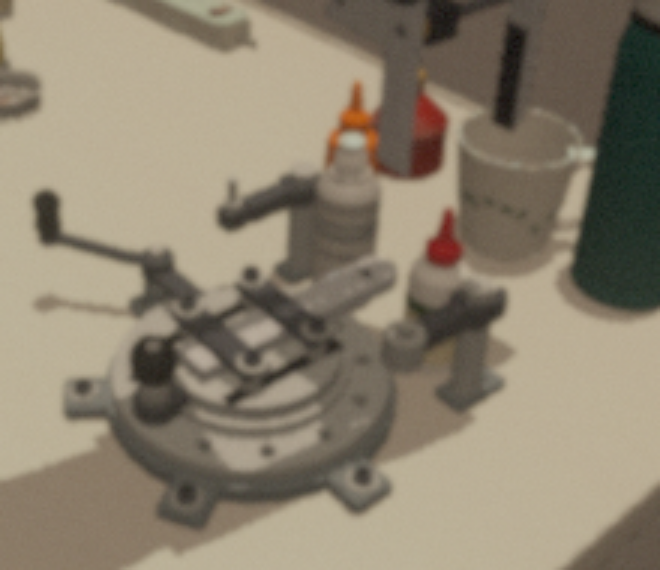

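The lever has swung to slack (grip at (45,215)). The fingers stand above the red-nozzled bottle at (440,250), and the thick bush at (405,345) confirms the side. Descending.

>>> jog_arm:
  commands:
    - [[0, -0.05, 2.2], 0]
    - [[0, -0.05, 2.2], 0]
    - [[0, 0, 2.2], 0]
    - [[0, 0, 2.2], 0]
    - [[0, 0, 2.2], 0]

```text
t: 4.78
tcp_pos: [0.6481, -0.0331, 0.0624]
tcp_rot: [-2.295, -2.144, 0.0]
force: [-0.8, -0.8, -0.0]
width: 0.949
finger_force: 0.0
```

>>> jog_arm:
  commands:
    - [[0, 0, 0], 0]
    - [[0, 0, 0], 0]
    - [[0, 0, 0], 0]
    - [[0, 0, 0], 0]
    - [[0, 0, 0], 0]
  fingers: 1
  squeeze: 15

```text
t: 5.2
tcp_pos: [0.6508, -0.0352, 0.0653]
tcp_rot: [2.295, 2.141, 0.004]
force: [0.4, -0.1, 0.9]
width: 0.631
finger_force: 0.0
```

>>> jog_arm:
  commands:
    - [[0, 0, 0], 0]
    - [[0, 0, -0.5], 0]
    - [[0, 0, -1.5], 0]
    - [[0, 0, -2.0], 0]
    - [[0, 0, -2.0], 0]

```text
t: 5.62
tcp_pos: [0.6483, -0.0351, 0.1229]
tcp_rot: [-2.297, -2.141, 0.002]
force: [-0.5, -0.1, -0.3]
width: 0.449
finger_force: 14.8
```

>>> jog_arm:
  commands:
    - [[0, 0, -2.0], 0]
    - [[0, 0, -2.0], 0]
    - [[0, 0, -1.5], 0]
    - [[0, 0, -0.5], 0]
    - [[0, 0, 0], 0]

```text
t: 6.03
tcp_pos: [0.6504, -0.0355, 0.1852]
tcp_rot: [2.296, 2.14, 0.004]
force: [-0.9, -0.1, -1.9]
width: 0.448
finger_force: 14.8
```

```bash
python3 -c "
from h import *
plan([(.60,-.175,.180,-4.17,7)])"
```

```text
now [ 0.6504 -0.0355  0.1852] -4.02 w 0.448 F [-0.9 -0.1 -1.9] tilt [-0.0005  0.0038] q6 -0.12 t 6.0333
[[[-2.04, -0.58, 0.07], 0.02], [[-2.04, -0.58, 0.07], 0.02], [[-2.04, -0.58, 0.07], 0.02], [[-2.04, -0.58, 0.07], 0.02], [[-2.04, -0.58, 0.07], 0.02]]
[[[-2.04, -0.58, 0.07], 0.02], [[-2.04, -0.57, 0.07], 0.02]]
```

>>> jog_arm:
  commands:
    - [[-2.04, -0.58, 0], 0]
    - [[-2.04, -0.58, 0], 0]
    - [[-2.04, -0.58, 0], 0]
    - [[-2.04, -0.58, 0], 0]
    - [[-2.04, -0.58, 0], 0]

```text
t: 6.45
tcp_pos: [0.6116, -0.1353, 0.1808]
tcp_rot: [-2.295, -2.14, 0.003]
force: [-0.6, -1.4, -0.7]
width: 0.446
finger_force: 14.8
```

>>> jog_arm:
  commands:
    - [[-2.04, -0.58, 0], 0]
    - [[-1.2, -0.3, 0], 0]
    - [[-0.8, -0.2, 0], 0]
    - [[0, 0, 0], 0]
    - [[0, 0, 0], 0]

```text
t: 6.87
tcp_pos: [0.5995, -0.174, 0.1823]
tcp_rot: [-2.297, -2.141, -0.001]
force: [0.0, 0.7, -1.1]
width: 0.448
finger_force: 14.8
```

```bash
python3 -c "
from h import *
from rig import capture
import cv2
plan([])
c=capture('scene');pickle.dump(c,open('s4.pkl','wb'));cv2.imwrite('pics/s4.png',cv2.resize(c['frame'][140:380,240:500,::-1],None,fx=2.5,fy=2.5))"
```

```text
now [ 0.5995 -0.174   0.1823] -4.05 w 0.448 F [ 0.   0.7 -1.1] tilt [ 0.0012 -0.0007] q6 -0.35 t 6.8667
```

View pics/s4.png

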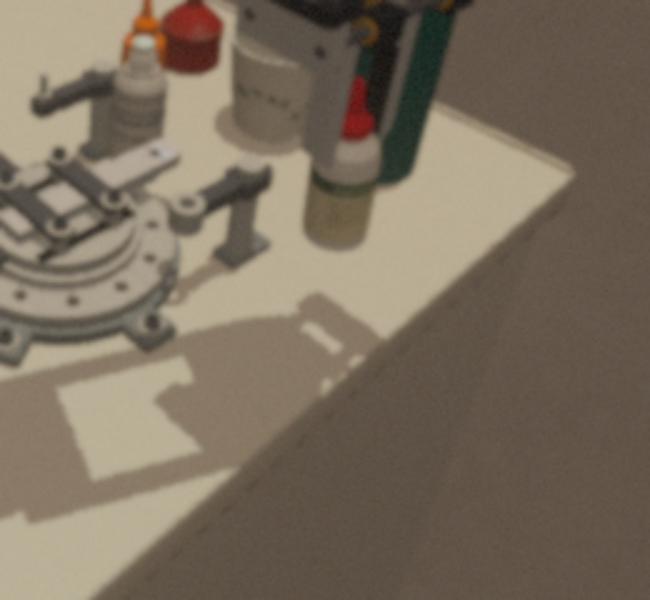

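The bottle is held upright (base at (337,235)), but this spot looks close to the right-hand edge, so I'll set it down at (0.43, −0.145) instead.

```bash
python3 -c "
from h import *
c=pickle.load(open('top.pkl','rb'))
for u,v in((600,250),(612,540)):print('edge',ray(c,u/1.5625,v/1.5625,0))
c=pickle.load(open('s4.pkl','rb'));
X=np.array([.5995,-.174,.18-.061]);m=c['camera_matrix']@(c['R']@X+c['t']);m/=m[2];print('bottle bottom ctr expected at crop',(m[0]-240)*2.5,(m[1]-140)*2.5)
plan([(.43,-.145,.180,-4.17,6),(.43,-.145,.074,-4.17,5)])"
```

```text
edge [ 0.70492706 -0.21520808]
edge [ 0.29583706 -0.20686314]
bottle bottom ctr expected at crop 326.86995582581335 223.02567757159537
now [ 0.5997 -0.1736  0.1825] -4.0 w 0.451 F [-0.1 -0.  -1.9] tilt [ 0.001  -0.0005] q6 -0.35 t 6.9167
[[[0.28, -2.85, 0.04], 0.03], [[0.28, -2.85, 0.04], 0.03], [[0.28, -2.85, 0.04], 0.03], [[0.27, -2.86, 0.04], 0.03], [[0.27, -2.86, 0.04], 0.03]]
[[[0.27, -2.86, 0.04], 0.03], [[0.0, 0.0, 2.12], -0.0], [[0.0, 0.0, 2.12], -0.0], [[0.0, 0.0, 2.12], -0.0], [[0.0, 0.0, 2.12], -0.0]]
[[[0.0, 0.0, 2.12], -0.0]]
```

>>> jog_arm:
  commands:
    - [[0.28, -2.85, 0], 0]
    - [[0.28, -2.85, 0], 0]
    - [[0.28, -2.85, 0], 0]
    - [[0.28, -2.85, 0], 0]
    - [[0.28, -2.85, 0], 0]

```text
t: 7.33
tcp_pos: [0.4576, -0.149, 0.1829]
tcp_rot: [-2.296, -2.144, -0.001]
force: [-0.3, -0.8, -0.7]
width: 0.449
finger_force: 14.8
```

>>> jog_arm:
  commands:
    - [[0.28, -2.0, 0], 0]
    - [[0, -0.8, 1.5], 0]
    - [[0, 0, 2.1], 0]
    - [[0, 0, 2.1], 0]
    - [[0, 0, 2.1], 0]

```text
t: 7.75
tcp_pos: [0.4314, -0.1449, 0.1049]
tcp_rot: [2.295, 2.143, 0.002]
force: [0.0, -0.7, -2.6]
width: 0.449
finger_force: 14.8
```

>>> jog_arm:
  commands:
    - [[0, 0, 1.5], 0]
    - [[0, 0, 1.0], 0]
    - [[0, 0, 0.5], 0]
    - [[0, 0, 0.1], 0]
    - [[0, 0, 0], 0]

```text
t: 8.17
tcp_pos: [0.4313, -0.1457, 0.0744]
tcp_rot: [2.297, 2.143, 0.0]
force: [-0.3, -0.1, -1.4]
width: 0.45
finger_force: 14.8
```

>>> jog_arm:
  commands:
    - [[0, 0, 0.2], 0]
    - [[0, 0, 0.2], 0]
    - [[0, 0, 0.2], 0]
    - [[0, 0, 0], 0]

```text
t: 8.5
tcp_pos: [0.4349, -0.1478, 0.0713]
tcp_rot: [2.292, 2.136, 0.006]
force: [1.0, -0.1, 7.2]
width: 0.447
finger_force: 15.0
```

>>> jog_arm:
  commands:
    - [[0, 0, 0.1], 0]
    - [[0, 0, 0.1], 0]
    - [[0, 0, 0], 0]

```text
t: 8.75
tcp_pos: [0.4363, -0.1482, 0.0706]
tcp_rot: [2.29, 2.134, 0.008]
force: [3.9, 0.8, 11.0]
width: 0.442
finger_force: 15.0
```

>>> jog_arm:
  commands:
    - [[0, 0, -0.2], 0]
    - [[0, 0, -0.1], 0]
    - [[0, 0, 0], 0]

```text
t: 9.0
tcp_pos: [0.4324, -0.1466, 0.0705]
tcp_rot: [2.295, 2.139, 0.002]
force: [1.0, -0.4, 6.3]
width: 0.443
finger_force: 15.0
```

>>> jog_arm:
  commands:
    - [[0, 0, 0], 0]
    - [[0, 0, 0], 0]
    - [[0, 0, 0], 0]
    - [[0, 0, 0], 0]
    - [[0, 0, 0], 0]
  fingers: 0.1

```text
t: 9.42
tcp_pos: [0.4299, -0.1454, 0.0683]
tcp_rot: [-2.297, -2.141, 0.001]
force: [-0.4, 0.4, 0.8]
width: 0.76
finger_force: 0.0
```

>>> jog_arm:
  commands:
    - [[0, 0, -1], 0]
    - [[0, 0, -3], 0]
    - [[0, 0, -3], 0]
    - [[0, 0, -3], 0]
    - [[0, 0, -1], 0]

```text
t: 9.83
tcp_pos: [0.4334, -0.1472, 0.1842]
tcp_rot: [2.292, 2.137, 0.004]
force: [1.7, -0.4, 1.5]
width: 0.896
finger_force: 0.0
```

```bash
python3 -c "
from h import *
P=np.load('P.npy')
k=W(P,np.array((-.076,0)));print(k)
plan([(k[0],k[1],.175,70.8,11),(k[0],k[1],.062,70.8,5)])"
```

```text
[0.45588353 0.02058803]
now [ 0.4334 -0.1472  0.1842] -4.01 w 0.896 F [ 1.7 -0.4  1.5] tilt [-0.0036  0.0077] q6 -0.45 t 9.8333
[[[1.54, 0.1, 0.08], -6.8], [[1.51, 0.28, 0.08], -6.8], [[1.47, 0.46, 0.08], -6.8], [[1.41, 0.63, 0.08], -6.8], [[1.32, 0.79, 0.08], -6.8]]
[[[1.22, 0.94, 0.08], -6.8], [[1.1, 1.08, 0.08], -6.8], [[0.96, 1.2, 0.08], -6.8], [[0.81, 1.31, 0.08], -6.8], [[0.65, 1.39, 0.08], -6.8]]
[[[0.48, 1.46, 0.08], -6.8], [[0.0, 0.0, 2.26], -0.0], [[0.0, 0.0, 2.26], -0.0], [[0.0, 0.0, 2.26], -0.0], [[0.0, 0.0, 2.26], -0.0]]
[[[0.0, 0.0, 2.26], -0.0]]
```

>>> jog_arm:
  commands:
    - [[1.54, 0.1, 0.08], -6.8]
    - [[1.51, 0.28, 0.08], -6.8]
    - [[1.47, 0.46, 0.08], -6.8]
    - [[1.41, 0.63, 0.08], -6.8]
    - [[1.32, 0.79, 0.08], -6.8]
  fingers: 0.4

```text
t: 10.25
tcp_pos: [0.4406, -0.0686, 0.1745]
tcp_rot: [-1.563, -2.724, 0.0]
force: [-0.2, -0.7, 0.3]
width: 0.61
finger_force: 0.0
```

>>> jog_arm:
  commands:
    - [[1.22, 0.94, 0.08], -6.8]
    - [[1.1, 1.08, 0.08], -6.8]
    - [[0.96, 1.2, 0.08], -6.8]
    - [[0.81, 1.31, 0.08], -6.8]
    - [[0.65, 1.39, 0.08], -6.8]

```text
t: 10.67
tcp_pos: [0.4509, 0.0076, 0.1704]
tcp_rot: [-0.698, -3.062, 0.0]
force: [-0.2, -0.3, 0.0]
width: 0.603
finger_force: 0.0
```

>>> jog_arm:
  commands:
    - [[0.48, 1.46, 0.08], -6.8]
    - [[0, 0, 0], 0]
    - [[0, 0, 0], 0]

```text
t: 10.92
tcp_pos: [0.453, 0.0223, 0.1697]
tcp_rot: [-0.525, -3.096, 0.001]
force: [-0.3, -0.1, -0.2]
width: 0.599
finger_force: 0.0
```

```bash
python3 -c "
from h import *
from rig import capture
import cv2
plan([(.4559,.0206,.062,70.8,5)])
c=capture('scene');cv2.imwrite('pics/s5.png',cv2.resize(c['frame'][130:380,160:420,::-1],None,fx=2.4,fy=2.4))"
```

```text
now [0.453  0.0223 0.1697] 70.74 w 0.599 F [-0.3 -0.1 -0.2] tilt [ 0.0011 -0.0007] q6 -1.38 t 10.9167
[[[-0.07, -0.01, 2.15], -0.01], [[-0.07, -0.01, 2.15], -0.01], [[-0.07, -0.01, 2.15], -0.01], [[-0.07, -0.01, 2.15], -0.01], [[-0.07, -0.01, 2.15], -0.01]]
```

View pics/s5.png

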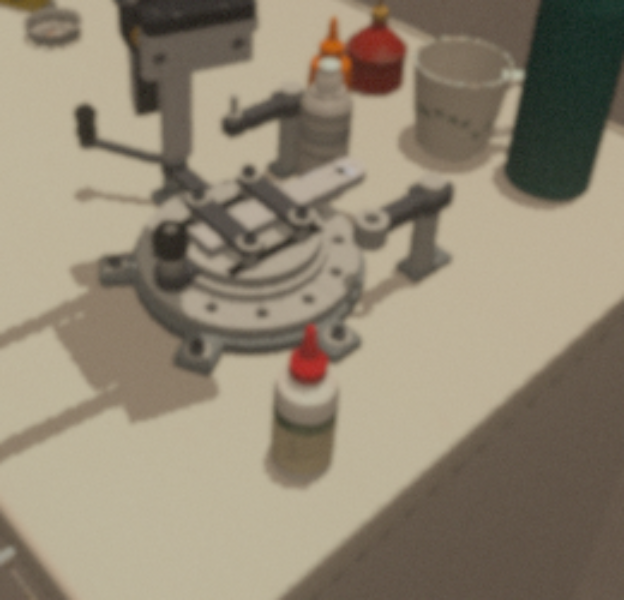

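The bottle stands upright and clear at (303,450). The can is untouched at (328,120), the lever is slack, and the hand is above the knob. Descending on it.

>>> jog_arm:
  commands:
    - [[-0.07, 0, 2.15], 0]
    - [[-0.07, 0, 2.15], 0]
    - [[-0.07, 0, 2.15], 0]
    - [[-0.07, 0, 2.15], 0]
    - [[-0.07, 0, 2.15], 0]

```text
t: 11.38
tcp_pos: [0.4568, 0.0197, 0.0618]
tcp_rot: [0.529, 3.096, -0.001]
force: [-0.7, 0.7, -0.8]
width: 0.603
finger_force: 0.0
```

>>> jog_arm:
  commands:
    - [[0, 0, 0], 0]
    - [[0, 0, 0], 0]
    - [[0, 0, 0], 0]
    - [[0, 0, 0], 0]
    - [[0, 0, 0], 0]
  fingers: 1
  squeeze: 45

```text
t: 11.8
tcp_pos: [0.4585, 0.0207, 0.0643]
tcp_rot: [0.525, 3.094, 0.001]
force: [1.0, -1.8, 0.8]
width: 0.289
finger_force: 45.1
```

>>> jog_arm:
  commands:
    - [[0, 0, -0.3], 0]
    - [[0, 0, -0.4], 0]
    - [[0, 0, -0.4], 0]
    - [[0, 0, -0.25], 0]
    - [[0, 0, 0], 0]

```text
t: 12.22
tcp_pos: [0.4578, 0.0207, 0.0768]
tcp_rot: [0.524, 3.095, 0.0]
force: [4.7, -0.1, -8.0]
width: 0.287
finger_force: 45.0
```

```bash
python3 -c "
from h import *
from rig import sense
s=sense();p=s['tcp_pos'];P=np.load('P.npy');v=p[:2]-P[:2];r=np.hypot(*v);a0=np.degrees(np.arctan2(v[1],v[0]))%360;print(r,a0-180)
A=np.radians(np.linspace(a0,180-60-4.17,9))[1:]
plan([(P[0]+.076*np.cos(a),P[1]+.076*np.sin(a),p[2],70.8,1) for a in A])"
```

```text
0.07406684709963032 -4.398963069047085
now [0.4578 0.0207 0.0768] 70.79 w 0.287 F [ 4.7 -0.1 -8. ] tilt [-0.0024  0.0005] q6 -1.38 t 12.2167
[[[0.38, 0.92, -0.0], -0.01], [[0.06, 0.99, -0.0], -0.0], [[-0.07, 0.99, -0.0], -0.0], [[-0.19, 0.97, -0.0], -0.0], [[-0.32, 0.94, -0.0], -0.0]]
[[[-0.44, 0.89, -0.0], -0.0], [[-0.55, 0.82, -0.0], -0.0], [[-0.65, 0.74, -0.0], -0.0]]
```

>>> jog_arm:
  commands:
    - [[0.2, 0.97, 0], 0]
    - [[0.06, 0.99, 0], 0]
    - [[-0.07, 0.99, 0], 0]
    - [[-0.19, 0.97, 0], 0]
    - [[-0.32, 0.94, 0], 0]

```text
t: 12.63
tcp_pos: [0.475, 0.0643, 0.0756]
tcp_rot: [-0.522, -3.096, 0.007]
force: [1.8, -5.8, -8.1]
width: 0.283
finger_force: 45.0
```

>>> jog_arm:
  commands:
    - [[-0.44, 0.89, 0], 0]
    - [[-0.55, 0.82, 0], 0]
    - [[-0.65, 0.74, 0], 0]
    - [[0, 0, 0], 0]
    - [[0, 0, 0], 0]

```text
t: 13.05
tcp_pos: [0.4989, 0.0833, 0.0754]
tcp_rot: [-0.523, -3.096, 0.001]
force: [1.8, -2.9, -10.2]
width: 0.286
finger_force: 45.0
```

```bash
python3 -c "
from h import *
from rig import sense,capture
import cv2
s=sense();p=s['tcp_pos'];P=np.load('P.npy');v=p[:2]-P[:2];print(np.hypot(*v),np.degrees(np.arctan2(v[1],v[0]))-180+4.17)
plan([(*W(P,[-.038,.0658]),p[2],70.8,1)])
c=capture('top');cv2.imwrite('pics/t6.png',cv2.resize(c['frame'][150:300,190:350,::-1],None,fx=4,fy=4,interpolation=cv2.INTER_CUBIC))"
```

```text
0.07575364749543995 -60.15640970484702
now [0.4989 0.0833 0.0754] 70.81 w 0.286 F [  1.8  -2.9 -10.2] tilt [ 0.0014 -0.0008] q6 -1.24 t 13.05
[[[0.03, 0.0, -0.0], 0.01]]
```

View pics/t6.png

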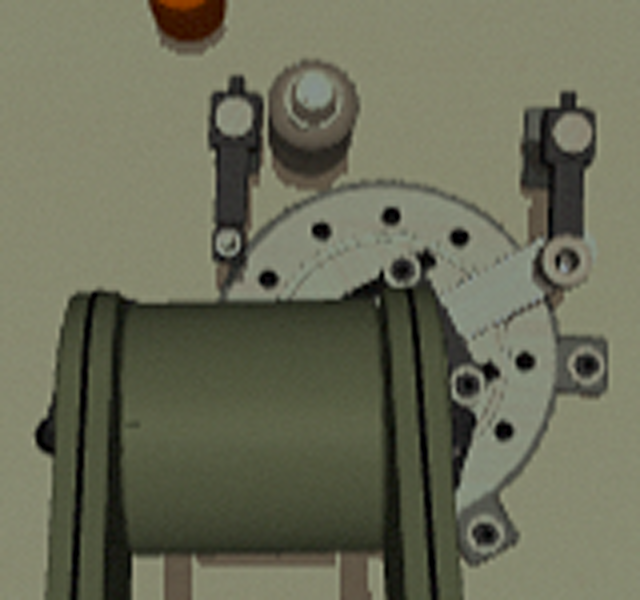

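The bar now points under the bush at (566,260). Now let the pin down.

>>> jog_arm:
  commands:
    - [[0, 0, 0.3], 0]
    - [[0, 0, 0.4], 0]
    - [[0, 0, 0.4], 0]
    - [[0, 0, 0.25], 0]
    - [[0, 0, 0], 0]

```text
t: 13.52
tcp_pos: [0.5008, 0.0839, 0.0643]
tcp_rot: [0.525, 3.095, 0.002]
force: [0.1, -0.0, 2.0]
width: 0.286
finger_force: 45.0
```

>>> jog_arm:
  commands:
    - [[0, 0, 0], 0]
    - [[0, 0, 0], 0]
    - [[0, 0, 0], 0]
    - [[0, 0, 0], 0]
  fingers: 0.4

```text
t: 13.85
tcp_pos: [0.4994, 0.0836, 0.0628]
tcp_rot: [-0.524, -3.098, -0.001]
force: [-0.1, 0.4, -0.2]
width: 0.536
finger_force: 0.0
```

>>> jog_arm:
  commands:
    - [[0, 0, -1], 0]
    - [[0, 0, -3], 0]
    - [[0, 0, -3], 0]
    - [[0, 0, -3], 0]
    - [[0, 0, -0.5], 0]

```text
t: 14.27
tcp_pos: [0.5034, 0.0836, 0.1742]
tcp_rot: [0.522, 3.087, 0.003]
force: [1.5, -0.1, 0.7]
width: 0.601
finger_force: 0.0
```

```bash
python3 -c "
from h import *
g=(.494,.187)
plan([(*g,.17,-4.17,12),(*g,.067,-4.17,5)])"
```

```text
now [0.5034 0.0836 0.1742] 70.8 w 0.601 F [ 1.5 -0.1  0.7] tilt [-0.0104  0.0038] q6 -1.24 t 14.2667
[[[0.36, 0.79, 0.03], 6.25], [[0.44, 0.74, 0.03], 6.25], [[0.52, 0.69, 0.03], 6.25], [[0.59, 0.63, 0.03], 6.25], [[0.66, 0.56, 0.03], 6.25]]
[[[0.71, 0.49, 0.03], 6.25], [[0.76, 0.41, 0.03], 6.25], [[0.8, 0.32, 0.03], 6.25], [[0.83, 0.23, 0.03], 6.25], [[0.85, 0.14, 0.03], 6.25]]
[[[0.86, 0.05, 0.03], 6.25], [[0.86, -0.05, 0.03], 6.25], [[0.0, 0.0, 2.06], -0.0], [[0.0, 0.0, 2.06], -0.0], [[0.0, 0.0, 2.06], -0.0]]
[[[0.0, 0.0, 2.06], -0.0], [[0.0, 0.0, 2.06], -0.0]]
```

>>> jog_arm:
  commands:
    - [[0.36, 0.79, 0], 6.25]
    - [[0.44, 0.74, 0], 6.25]
    - [[0.52, 0.69, 0], 6.25]
    - [[0.59, 0.63, 0], 6.25]
    - [[0.66, 0.56, 0], 6.25]

```text
t: 14.68
tcp_pos: [0.4949, 0.1268, 0.1672]
tcp_rot: [-1.347, -2.837, 0.001]
force: [-0.3, -0.2, 0.5]
width: 0.599
finger_force: 0.0
```

>>> jog_arm:
  commands:
    - [[0.71, 0.49, 0], 6.25]
    - [[0.76, 0.41, 0], 6.25]
    - [[0.8, 0.32, 0], 6.25]
    - [[0.83, 0.23, 0], 6.25]
    - [[0.85, 0.14, 0], 6.25]

```text
t: 15.1
tcp_pos: [0.491, 0.1698, 0.1671]
tcp_rot: [-2.061, -2.37, 0.001]
force: [-0.0, -0.2, 0.2]
width: 0.601
finger_force: 0.0
```

>>> jog_arm:
  commands:
    - [[0.86, 0.05, 0], 6.25]
    - [[0.86, -0.05, 0], 6.25]
    - [[0, 0, 0], 0]
    - [[0, 0, 0], 0]

```text
t: 15.43
tcp_pos: [0.4896, 0.1866, 0.1672]
tcp_rot: [-2.297, -2.142, 0.001]
force: [-0.4, -0.0, 0.7]
width: 0.603
finger_force: 0.0
```

```bash
python3 -c "
from h import *
from rig import capture
import cv2
plan([(.493,.1865,.067,-4.17,5)])
c=capture('scene');cv2.imwrite('pics/s7.png',cv2.resize(c['frame'][120:340,170:400,::-1],None,fx=2.7,fy=2.7))"
```

```text
now [0.4896 0.1866 0.1672] -4.0 w 0.603 F [-0.4 -0.   0.7] tilt [-0.0005 -0.0009] q6 0.27 t 15.4333
[[[0.0, 0.07, 2.0], 0.03], [[0.0, 0.07, 2.0], 0.03], [[0.0, 0.07, 2.0], 0.03], [[0.0, 0.07, 2.0], 0.03], [[0.0, 0.07, 2.0], 0.03]]
```

View pics/s7.png

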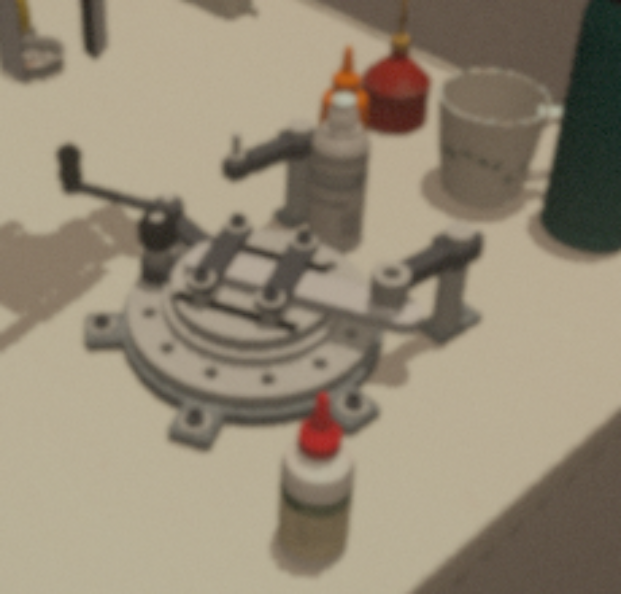

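The knob sits low on its boss at (155,235), the bar is under the bush at (390,285), both containers are upright, and the lever grip is at (68,165). Now tightening the lever.

>>> jog_arm:
  commands:
    - [[0, 0.07, 2], 0]
    - [[0, 0.07, 2], 0]
    - [[0, 0.07, 2], 0]
    - [[0, 0.07, 2], 0]
    - [[0, 0.07, 2], 0]

```text
t: 15.9
tcp_pos: [0.4936, 0.1856, 0.0668]
tcp_rot: [2.3, 2.14, -0.0]
force: [-0.0, 0.4, -0.2]
width: 0.599
finger_force: 0.0
```

>>> jog_arm:
  commands:
    - [[0, 0, 0], 0]
    - [[0, 0, 0], 0]
    - [[0, 0, 0], 0]
    - [[0, 0, 0], 0]
    - [[0, 0, 0], 0]
  fingers: 1
  squeeze: 25

```text
t: 16.32
tcp_pos: [0.4949, 0.1865, 0.0693]
tcp_rot: [2.3, 2.137, 0.004]
force: [0.2, 0.5, 0.5]
width: 0.282
finger_force: 0.0
```

```bash
python3 -c "
from h import *
from rig import sense
s=sense();p=s['tcp_pos'];P=np.array([.5395,.1228])
v=p[:2]-P;r=np.hypot(*v);a0=np.degrees(np.arctan2(v[1],v[0]));print(r,a0)
A=np.radians(np.linspace(a0,63.5,10))[1:]
plan([(P[0]+r*np.cos(a),P[1]+r*np.sin(a),p[2],-4.1,1) for a in A])"
```

```text
0.07778538932015161 125.01888856879756
now [0.4949 0.1865 0.0693] -4.2 w 0.282 F [0.2 0.5 0.5] tilt [0.0008 0.0031] q6 0.27 t 16.3167
[[[0.54, 0.75, -0.0], -0.1], [[0.45, 0.81, -0.0], -0.0], [[0.35, 0.86, -0.0], -0.0], [[0.24, 0.9, -0.0], -0.0], [[0.13, 0.92, -0.0], -0.0]]
[[[0.02, 0.93, -0.0], -0.0], [[-0.09, 0.92, -0.0], -0.0], [[-0.2, 0.91, -0.0], -0.0], [[-0.3, 0.88, -0.0], -0.0]]
```

>>> jog_arm:
  commands:
    - [[0, 0, 0], 0]
    - [[0, 0, 0], 0]
    - [[0.55, 0.77, 0], 0]
    - [[0.46, 0.83, 0], 0]
    - [[0.36, 0.88, 0], 0]

```text
t: 16.73
tcp_pos: [0.5186, 0.1984, 0.0688]
tcp_rot: [-2.3, -2.138, 0.003]
force: [-4.3, -1.6, 7.9]
width: 0.204
finger_force: 25.0
```

>>> jog_arm:
  commands:
    - [[0.25, 0.92, 0], 0]
    - [[0.13, 0.95, 0], 0]
    - [[0.02, 0.95, 0], 0]
    - [[-0.09, 0.94, 0], 0]
    - [[-0.2, 0.93, 0], 0]

```text
t: 17.15
tcp_pos: [0.5658, 0.1979, 0.0689]
tcp_rot: [-2.299, -2.137, -0.002]
force: [-4.7, 3.4, 6.7]
width: 0.206
finger_force: 25.0
```

>>> jog_arm:
  commands:
    - [[-0.31, 0.9, 0], 0]
    - [[0, 0, 0], 0]
    - [[0, 0, 0], 0]

```text
t: 17.4
tcp_pos: [0.5745, 0.1945, 0.0689]
tcp_rot: [-2.299, -2.135, -0.003]
force: [-3.7, 5.7, 6.2]
width: 0.206
finger_force: 25.0
```

```bash
python3 -c "
from h import *
from rig import sense
s=sense();p=s['tcp_pos'];v=p[:2]-[.5395,.1228];print(np.hypot(*v),np.degrees(np.arctan2(v[1],v[0])));plan([])"
```

```text
0.07976960306396223 63.97647087841222
now [0.5745 0.1945 0.0689] -4.23 w 0.206 F [-3.7  5.7  6.2] tilt [ 0.004  -0.0016] q6 0.25 t 17.4
```

>>> jog_arm:
  commands:
    - [[-0.15, 0.28, 0], 0]
    - [[-0.15, 0.28, 0], 0]
    - [[0, 0, 0], 0]

```text
t: 17.65
tcp_pos: [0.5748, 0.1941, 0.0687]
tcp_rot: [-2.291, -2.128, 0.004]
force: [-14.6, 11.2, 13.4]
width: 0.208
finger_force: 25.0
```

```bash
python3 -c "
from h import *
from rig import sense
s=sense();p=s['tcp_pos'];v=p[:2]-[.5395,.1228];print(np.hypot(*v),np.degrees(np.arctan2(v[1],v[0])));plan([])"
```

```text
0.07958115327564715 63.68333996482783
now [0.5748 0.1941 0.0687] -4.21 w 0.208 F [-14.6  11.2  13.4] tilt [ 0.0079 -0.0124] q6 0.25 t 17.65
```

Force rose without motion, so the lever is at its stop. Relieve the push, release and retreat.

>>> jog_arm:
  commands:
    - [[0.2, -0.35, 0], 0]
    - [[0, 0, 0], 0]

```text
t: 17.82
tcp_pos: [0.5745, 0.1943, 0.0688]
tcp_rot: [-2.296, -2.135, -0.0]
force: [-6.6, 6.1, 7.9]
width: 0.211
finger_force: 25.0
```

>>> jog_arm:
  commands:
    - [[0, 0, 0], 0]
    - [[0, 0, 0], 0]
    - [[0, 0, 0], 0]
    - [[0, 0, 0], 0]
  fingers: 0.4

```text
t: 18.15
tcp_pos: [0.5771, 0.1906, 0.0675]
tcp_rot: [2.302, 2.138, -0.0]
force: [0.0, 0.6, -0.5]
width: 0.448
finger_force: 0.0
```

>>> jog_arm:
  commands:
    - [[0, 0, -1], 0]
    - [[0, 0, -3], 0]
    - [[0, 0, -4], 0]
    - [[0, 0, -4], 0]
    - [[0, 0, -2], 0]

```text
t: 18.57
tcp_pos: [0.5797, 0.1911, 0.2143]
tcp_rot: [2.299, 2.134, 0.012]
force: [0.6, -0.6, 1.2]
width: 0.601
finger_force: 0.0
```

>>> jog_arm:
  commands:
    - [[3, -2, 0], 0]
    - [[3, -2, 0], 0]
    - [[2, 0, 0], 0]
    - [[0, 0, 0], 0]
    - [[0, 0, 0], 0]

```text
t: 18.98
tcp_pos: [0.543, 0.274, 0.2083]
tcp_rot: [2.299, 2.14, 0.001]
force: [-0.2, -0.3, 0.5]
width: 0.605
finger_force: 0.0
```

```bash
python3 -c "
from h import *
from rig import capture
import cv2
plan([])
c=capture('top');a=cv2.resize(c['frame'][150:300,190:350,::-1],None,fx=2.4,fy=2.4)
b=cv2.resize(capture('scene')['frame'][120:340,170:400,::-1],(376,360))
cv2.imwrite('pics/f8.png',np.hstack([a,b]))"
```

```text
now [0.543  0.274  0.2083] -4.12 w 0.605 F [-0.2 -0.3  0.5] tilt [-0.0004  0.001 ] q6 0.4 t 18.9833
```

View pics/f8.png

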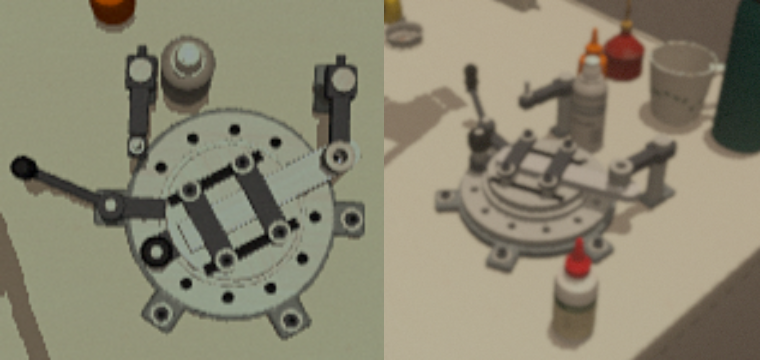

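The lever grip at (24,167) is back exactly at its tight start position, the bar is under the bush at (340,157), and both containers are upright. Handing in.

```bash
python3 -c "
from rig import *
print(close_job())"
```

```text
the job is handed in; nothing more can be done
None
```

The job is handed in, though no verdict came back: the bar's mark is under the bush with the pin home and the lever tight, and the glue bottle stands upright and clear of the fixture with the spray can untouched.

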